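# Shut and bolt the router-cutter case

### The job

Put the cutter case away for the night: with the fingertips push its open lid over until it is fully shut, without letting it slam, and then push the bolt on the case's left shoulder across over the lid as far as it goes. Push only: leave the case standing where it is, do not lift anything, and leave the tools, bottle and tin around it undisturbed.

Things in the scene. Friction and masses are not known exactly. Their poses are not given: they have to be found in the camera images.
- case: Wooden case of router cutters, loose on the bench, about 3 kg, 170 (x) x 300 (y) mm, origin at the centre of its underside, z up. Case +x points away from the robot (the hinge side), +y to its left, turned by up to 0.35 rad. The lid covers its right part (case y -150 to +80 mm), over an open box whose rim is 60 mm high; the left part (y +80 to +150 mm) is a solid shoulder 70 mm high, level with the shut lid's top, which carries the bolt.
- lid (a joint): Lid angle in rad: 0 fully shut, about 1.57 upright, up to 1.9; starts open at 1.2 to 1.65. The lid is a flat wooden panel 170 mm from hinge to free edge, 229 mm wide, 10 mm thick, without a handle. Stiff hinge: it stays where it is left and takes about 0.5 N m (some 3 to 6 N near its free edge) to move; it does not fall shut and needs pressing down the last bit.
- lid_hinge (a point): Point on the hinge line, mid-width of the lid, at case (85, -35, 60) mm; the hinge line runs along case y on the far side. The lid's outer face lies 10 mm outside the hinge line (top at 70 mm when shut).
- lid_edge (a point): Middle of the lid's free edge, on its outer (upper when shut) face, 170 mm from the hinge.
- bolt (a joint): Travel of the flat steel bolt in m: starts drawn back at 0 to 0.006, 0.040 is fully home (end stop). It slides along case -y (to the right) from the shoulder over the lid near its free edge, needs about 2 N and stays where it is left. Pushed past about 0.013 it is in the way of the lid.
- bolt_fin (a point): Centre of the top of the bolt's upright steel fin, at case (-30, 126 minus travel, 107.5) mm. The fin is 28 (case x) x 12 (case y) x 28 mm tall, its foot at 79.5 mm height; the fin's left face is 6 mm to case +y of this point. Two guide strips beside the bolt rise to 81 mm.
- glue: Bystander: white upright glue bottle, 60 mm across, 170 mm tall, past the right end of the case. Origin on the bench under its middle.
- driver: Bystander: screwdriver lying in front of the case. Origin on the bench under its middle.
- mallet: Bystander: hammer lying to the right. Origin on the bench under its middle.
- stubby: Bystander: short orange-handled screwdriver lying behind the case. Origin on the bench under its middle.
- sander: Bystander: cork sanding block 110 x 60 x 38 mm, left of the case. Origin on the bench under its middle.
- tin: Bystander: upright tin, 80 mm across, 85 mm tall, behind the case. Origin on the bench under its middle.
- plane: Bystander: small bench plane, 160 mm long, further left. Origin on the bench under its middle.

How it is judged:
On the way, in this order (a step that is already met when the one before it is completed fails the run):
1. the lid is pushed fully shut while the bolt is still drawn back (value of joint lid below 0.035 rad and value of joint bolt below 0.02 m), for 0.2 s.
2. the bolt is pushed home over the shut lid (value of joint lid below 0.035 rad and value of joint bolt above 0.035 m), for 0.2 s.
At the end, for the whole second after the job is handed in: The lid is shut to within 0.035 rad (6 mm at its free edge), the bolt is within 5 mm of its end stop, the case stands flat within 30 mm of where it was, and every bystander is within 30 mm of where it was (all of step 2 and distance of each of case, glue, driver, mallet, stubby, sander, tin, plane from where it was at the start of the episode below 0.03 m and angle between case's own z axis and vertical below 0.05 rad and linear speed of case below 0.02 m/s); the robot touches nothing.
It fails at once if the bolt is pushed across while the lid is still up (value of joint bolt above 0.02 m and value of joint lid above 0.1 rad).
It fails at once if the lid slams (faster than 4 rad/s near shut) (value of joint lid below 0.4 rad and velocity of joint lid below -4 rad/s).
It fails at once if the case is lifted, tipped (over 0.12 rad) or shoved more than 30 mm (height (world z) of case above 0.015 m or angle between case's own z axis and vertical above 0.12 rad or distance of case from where it was at the start of the episode above 0.03 m).
It fails at once if a bystander is lifted or moved more than 30 mm (distance of any of glue, driver, mallet, stubby, sander, tin, plane from where it was at the start of the episode above 0.03 m).
It also fails if it takes over 48 s, if anything falls off the work surface, if the arm or the gripper's body presses on something with over 40 N, if the wrist force passes 120 N, or if a joint passes its speed limit or range.

### The arm

A 7-joint arm with a two-finger parallel gripper is mounted at the origin on the work surface. World frame = base frame: x ahead of the robot, y to its left, z up, the work surface at z = 0. Lengths are in m, angles in rad, forces in N, time in s.
With the tool pointing down it reaches from about 0.425 to 1.025 m from the base axis. Payload 9.4 kg.
Tool frame: the origin (TCP) lies midway between the tips of the shut fingers; the grasp point (between the pads) lies robot.tcp_to_grasp behind it (robot.tcp_to_grasp is the distance from the TCP to the grasp point, in m); z points along the fingers, y is the line along which they close (so a half turn about z gives the same grasp; the last joint's range is limited). The gripper opens to 85 mm and grips with 20 to 120 N. Pads are 22 mm wide; open, the fingers measure 114 mm over their backs; the gripper's body (76 mm by 85 mm) begins 54 mm behind the grasp point. The pads swing forward as they close: fully open they stand 13 mm farther back than shut.
Start: joints at [-1.42, 0.599, -0.003, 1.599, 0.002, 0.943, -0.08], TCP at [0.164, 0.706, 0.205] pointing down, gripper open.
Joint ranges: [-2.57, 2.57], [-0.35, 1.97], [-1.29, 1.29], [0.11, 2.56], [-1.05, 4.19], [0.11, 1.86], [-2.63, 2.63]. Speed limits (rad/s): [2.22, 2.22, 3.01, 3.01, 3.14, 3.14, 3.14].

### API

Orientations are given as a unit quaternion [x, y, z, w].
In Python, from station import monitor, vision, order, spot_in, cut_out, spot_point, robot gives the robot as it stands. The module is installed in compiled form; this text tells all that it offers.
- The arm moves only by the tool jog_arm, never from a script. Its argument "targets" is a list of rows, each an object of numbers: "grip": the finger opening in m, from 0 to 0.0854; "x", "y", "z": the shift along the tool's x, y, z in m; "ax", "ay", "az": the turn, a rotation vector about the tool's x, y, z in rad. A call has exactly 5 rows; each row is the pose to reach, as a shift and turn from the pose commanded when the call began, along the tool's axes at that moment; what a row does not reach only later rows make up. A row lasts 1/8 s, in which the tool goes at most 62.5 mm and 10.7 degrees, less where a joint would pass 70% of its speed; a pose out of reach is approached as far as the arm can. A call with a gripper value outside its range is refused whole. The fingers move at their own pace and stop on an object; "force" is the grip in N (left out, the last holds). Time passes only in rows, so rows that repeat a pose let the fingers close, or fill a call up. It gives the time, the measured TCP pose, the force, the opening and the grip force at its end, in the units of the state.
- monitor.sense(): the state, without advancing time (a new reading comes with each control period).
- vision.capture(name): name is "scene" or "top"; returns a dict with "pixels" (400x640x3 uint8, blue, green, red), "fx", "fy", "cx", "cy" (pixels), "extrinsics" (4x4, takes a point from world to camera coordinates). Camera axes: x right, y up, looking along -z (the intrinsics and any distortion apply to the point x, -y, -z); pixel columns grow to the right and rows downward; lengths in m; the calibration is good to about 2 mm. A picture is of the moment at which its call begins. There is no depth.
- order.close_job(): hands the job in; it is judged then, once.
Trained networks look in the newest picture that a camera, given by its name, has taken for a name from the list of things; names that differ only in an ending like _2 or _b are one class to them, and where a whole thing is asked for, a point or a joint stands for the part that bears it (a point fixed in the world has none). Each returns a list of dicts, best first, with "score" (0 to 1); they miss things now and then, are a little off and sometimes report something else, mostly with a low value. They report only what shows in the picture. A call takes as long as a camera call.
- spot_in(label, camera): "at" ([x, y, z] in m, in world coordinates, good to about 4 mm: the middle of the surface that is visible of it).
- cut_out(label, camera): "region" (400x640 bool, what is visible of it).
- spot_point(label, camera): "at" ([x, y, z] in m, in world coordinates, good to about 4 mm: a listed point, or the origin of a listed thing).
The state is a dict: "t": time; "joints": joint angles; "joint_vel": joint speeds; "tau": joint torques, N m; "eef_pos": TCP position; "ee_rot": TCP orientation; "ft_force": force on the tool from outside, world axes, zero at the start; "wrist_torque": the same for the moment, N m; "width": finger opening in m; "gripper_force": force on a finger pad.
Only numpy, scipy, OpenCV 4.12 (cv2) and the standard library are available. Lean on these libraries where they do the work, as an engineer would, in place of code of your own. Each camera call takes 0.05 s, during which the arm holds its last target. There are 200 camera calls.

## Working session

There is one attempt and no reset: what is moved stays moved. The work goes in short steps, Python scripts to look and compute and a tool call to move; the robot and the scene stay as the last step left them, time stands still between calls to the robot, and variables do not carry over. Pictures are saved under pics/ and viewed, at most 10 in all, crops included, and the job is handed in when it is done.

Besides the shell and the picture viewer there is one more tool, called after "Call:" in YAML: its name, and indented under it one key for each argument. jog_arm: Moves the arm, as the interface text tells. Its arguments: {"type":"object","properties":{"targets":{"type":"array","items":{"type":"object","properties":{"grip":{"type":"number"},"x":{"type":"number"},"y":{"type":"number"},"z":{"type":"number"},"ax":{"type":"number"},"ay":{"type":"number"},"az":{"type":"number"}}}},"force":{"type":"number"}},"required":["targets"]}

```bash
mkdir -p pics; python3 - <<'E'
from station import *
import cv2
s=monitor.sense();print({k:(s[k]) for k in('t','joints','eef_pos','ee_rot','ft_force','width')},robot)
for c in('scene','top'):
    p=vision.capture(c);cv2.imwrite(f'pics/{c}0.png',p['pixels'])
    for l in('case','lid_hinge','lid_edge','bolt_fin','glue','tin','sander','stubby','driver','mallet','plane'):
        print(c,l,[(x['at'],round(x['score'],2)) for x in spot_point(l,c)[:2]])
s=monitor.sense();print(s['t'])
E
```

```text
{'t': 0.0, 'joints': array([-1.41967327,  0.60013754, -0.00252223,  1.60014281,  0.00178943,
        0.94288819, -0.07978996]), 'eef_pos': array([0.16366031, 0.70575584, 0.2045037 ]), 'ee_rot': array([ 1.13642951e-01,  9.93521344e-01, -7.86747224e-04, -1.58247327e-05]), 'ft_force': array([ 0.32734874,  1.19367466, -0.71715836]), 'width': 0.08560835462746173} <Robot object at 0x7efc78be7b60>
scene case []
scene lid_hinge [([0.6142, -0.0335, 0.0599], 0.76)]
scene lid_edge [([0.5987, -0.03, 0.2326], 0.61)]
scene bolt_fin [([0.5581, 0.1516, 0.1086], 0.75)]
scene glue [([0.464, -0.1849, -0.0009], 0.58)]
scene tin [([0.7436, 0.0504, 0.0012], 0.83), ([0.6107, 0.2645, -0.0003], 0.67)]
scene sander [([0.612, 0.2633, -0.0013], 0.7)]
scene stubby [([0.6801, -0.0976, -0.0008], 0.78)]
scene driver [([0.4003, 0.072, -0.002], 0.77)]
scene mallet [([0.4697, -0.3164, 0.0028], 0.76)]
scene plane []
top case [([0.545, 0.0212, 0.0002], 0.62)]
top lid_hinge [([0.6143, -0.0365, 0.0595], 0.95)]
top lid_edge [([0.597, -0.0318, 0.2305], 0.56)]
top bolt_fin [([0.5562, 0.1505, 0.1075], 0.7)]
top glue [([0.4646, -0.1836, -0.0006], 0.76)]
top tin [([0.7436, 0.0581, 0.0004], 0.81)]
top sander [([0.6128, 0.2687, -0.0028], 0.97)]
top stubby [([0.6765, -0.0969, 0.0034], 0.75)]
top driver [([0.6739, 0.3697, -0.0005], 0.68), ([0.3981, 0.0792, -0.0006], 0.55)]
top mallet [([0.4691, -0.3189, 0.0001], 0.82), ([0.6115, 0.2665, -0.0032], 0.28)]
top plane [([0.6759, 0.3713, -0.0028], 0.92), ([0.6124, -0.0377, 0.062], 0.51)]
1.2
```

View pics/scene0.png

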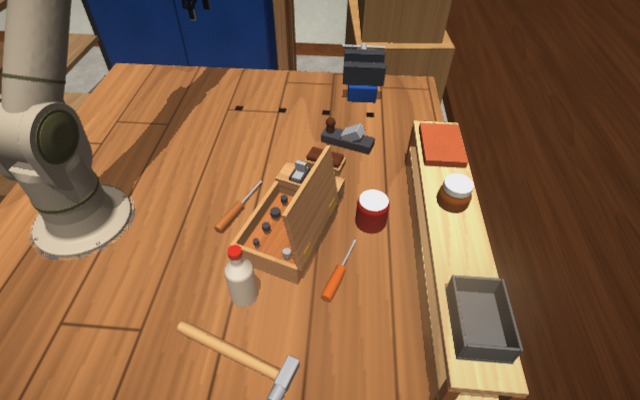

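View pics/top0.png

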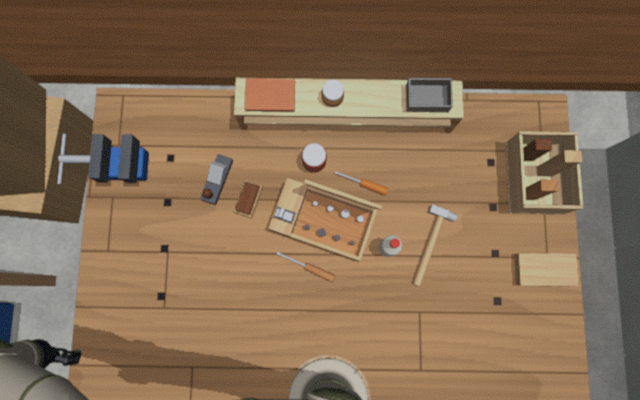

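```bash
cat > h.py <<'E'
import numpy as np
from scipy.spatial.transform import Rotation as R
from station import *
H=np.array([.6142,-.035,.06]);F=np.array([.5571,.151,.1078])
# case frame from hinge and fin (travel tr)
def fit():
    best=None
    for tr in np.linspace(0,.006,13):
        d=np.array([-.030-.085,.126-tr+.035]); w=(F-H)[:2]
        e=abs(np.hypot(*d)-np.hypot(*w))
        th=np.arctan2(w[1],w[0])-np.arctan2(d[1],d[0])
        if best is None or e<best[0]: best=(e,tr,th)
    e,tr,th=best
    Rc=R.from_euler('z',th)
    o=H-Rc.apply([.085,-.035,.06])
    return Rc,o,best
def to_tool(p):
    s=monitor.sense(); return R.from_quat(s['ee_rot']).inv().apply(np.array(p)-s['eef_pos'])
E
python3 - <<'E'
from h import *
Rc,o,b=fit();print(b,o)
r=R.from_quat(monitor.sense()['ee_rot']);print(r.as_matrix().round(3), robot.tcp_to_grasp)
for n,p in dict(edge=[.597,-.031,.2315],glue=[.4645,-.184,0],tin=[.7436,.054,0],stubby=[.678,-.097,0],sander=[.612,.267,0],fin=F,driver=[.4,.075,0],plane=[.676,.371,0],case=[.545,.0212,0]).items(): print(n,Rc.inv().apply(np.array(p)-o).round(4))
E
```

```text
(np.float64(4.5197632907501006e-05), np.float64(0.004), np.float64(-0.3343397993000021)) [0.54539179 0.02595433 0.        ]
[[-0.974  0.226  0.   ]
 [ 0.226  0.974 -0.   ]
 [-0.    -0.    -1.   ]] 0.0187
edge [ 0.0674 -0.0369  0.2315]
glue [-0.0075 -0.2249  0.    ]
tin [0.178  0.0915 0.    ]
stubby [ 0.1656 -0.0726  0.    ]
sander [-0.0162  0.2496  0.    ]
fin [-0.03    0.122   0.1078]
driver [-0.1534 -0.0014  0.    ]
plane [0.0102 0.3688 0.    ]
case [ 0.0012 -0.0046  0.    ]
```

The scene view shows the case at about (290,215) with its lid nearly upright, the tin behind it at (372,210) and the glue at its right end at (240,280). The top view puts the bolt on the left shoulder at (285,214). The network points agree with both views, and the lid is at about 1.41 rad. Next I move high over the scene to a spot behind the lid, with the gripper shut.

Call:
jog_arm:
  targets:
    - {"grip": 0, "x": -0.02, "y": -0.02, "z": -0.05, "az": 0.05}
    - {"grip": 0, "x": -0.055, "y": -0.055, "z": -0.09, "az": 0.107}
    - {"grip": 0, "x": -0.09, "y": -0.09, "z": -0.125, "az": 0.107}
    - {"grip": 0, "x": -0.13, "y": -0.13, "z": -0.125, "az": 0.107}
    - {"grip": 0, "x": -0.17, "y": -0.17, "z": -0.125, "az": 0.107}

```text
$.targets[0]: bad value
```

```bash
cat > st.py <<'E'
from h import *
Rc,o,b=fit()
s=monitor.sense()
print('t',round(s['t'],2),'case tcp mm',(Rc.inv().apply(s['eef_pos']-o)*1e3).round(1),'F case',Rc.inv().apply(s['ft_force']).round(1),'w',round(s['width'],4),'rot',(R.from_quat(s['ee_rot']).inv()*Rc*R.from_matrix(np.diag([-1,1,-1]))).as_rotvec().round(3))
E
python3 st.py
```

```text
t 1.2 case tcp mm [-583.8  517.4  205.4] F case [ 0.2 -0.4  0.8] w 0.0851 rot [-0.     0.     0.107]
```

Call:
jog_arm:
  targets:
    - {"grip": 0.001, "x": -0.02, "y": -0.02, "z": -0.05, "ax": 0, "ay": 0, "az": 0.05}
    - {"grip": 0.001, "x": -0.055, "y": -0.055, "z": -0.09, "ax": 0, "ay": 0, "az": 0.107}
    - {"grip": 0.001, "x": -0.09, "y": -0.09, "z": -0.125, "ax": 0, "ay": 0, "az": 0.107}
    - {"grip": 0.001, "x": -0.13, "y": -0.13, "z": -0.125, "ax": 0, "ay": 0, "az": 0.107}
    - {"grip": 0.001, "x": -0.17, "y": -0.17, "z": -0.125, "ax": 0, "ay": 0, "az": 0.107}

```text
t: 1.82
eef_pos: [0.2918, 0.5008, 0.3312]
ee_rot: [0.167, 0.986, 0.001, 0.0]
ft_force: [0.7, -0.3, -0.0]
width: 0.0011
gripper_force: 0.0
```

```bash
python3 st.py
```

```text
t 1.82 case tcp mm [-395.3  365.4  331.2] F case [ 0.8 -0.  -0. ] w 0.0011 rot [ 0.002  0.    -0.   ]
```

Call:
jog_arm:
  targets:
    - {"grip": 0.001, "x": -0.046, "y": -0.036, "z": 0, "ax": 0, "ay": 0, "az": 0}
    - {"grip": 0.001, "x": -0.092, "y": -0.072, "z": 0, "ax": 0, "ay": 0, "az": 0}
    - {"grip": 0.001, "x": -0.138, "y": -0.108, "z": 0, "ax": 0, "ay": 0, "az": 0}
    - {"grip": 0.001, "x": -0.184, "y": -0.144, "z": 0, "ax": 0, "ay": 0, "az": 0}
    - {"grip": 0.001, "x": -0.23, "y": -0.18, "z": 0, "ax": 0, "ay": 0, "az": 0}

```text
t: 2.45
eef_pos: [0.4499, 0.255, 0.3308]
ee_rot: [0.167, 0.986, 0.0, 0.0]
ft_force: [1.5, 0.7, 0.4]
width: 0.0009
gripper_force: 0.0
```

Call:
jog_arm:
  targets:
    - {"grip": 0.001, "x": -0.046, "y": -0.036, "z": 0, "ax": 0, "ay": 0, "az": 0}
    - {"grip": 0.001, "x": -0.092, "y": -0.072, "z": 0, "ax": 0, "ay": 0, "az": 0}
    - {"grip": 0.001, "x": -0.138, "y": -0.108, "z": 0, "ax": 0, "ay": 0, "az": 0}
    - {"grip": 0.001, "x": -0.184, "y": -0.144, "z": 0, "ax": 0, "ay": 0, "az": 0}
    - {"grip": 0.001, "x": -0.23, "y": -0.18, "z": 0, "ax": 0, "ay": 0, "az": 0}

```text
t: 3.08
eef_pos: [0.608, 0.0096, 0.3307]
ee_rot: [0.166, 0.986, 0.0, 0.0]
ft_force: [-0.1, 0.0, 1.2]
width: 0.0008
gripper_force: 0.0
```

```bash
python3 st.py
```

```text
t 3.08 case tcp mm [ 64.5   5.1 330.7] F case [-0.1  0.   1.2] w 0.0008 rot [ 0.     0.001 -0.   ]
```

Call:
jog_arm:
  targets:
    - {"grip": 0.001, "x": -0.045, "y": -0.035, "z": 0, "ax": 0, "ay": 0, "az": 0}
    - {"grip": 0.001, "x": -0.05, "y": -0.04, "z": 0.02, "ax": 0, "ay": 0, "az": 0}
    - {"grip": 0.001, "x": -0.05, "y": -0.04, "z": 0.06, "ax": 0, "ay": 0, "az": 0}
    - {"grip": 0.001, "x": -0.05, "y": -0.04, "z": 0.1, "ax": 0, "ay": 0, "az": 0}
    - {"grip": 0.001, "x": -0.05, "y": -0.04, "z": 0.125, "ax": 0, "ay": 0, "az": 0}

```text
t: 3.7
eef_pos: [0.6405, -0.043, 0.2035]
ee_rot: [0.167, 0.986, -0.0, -0.001]
ft_force: [-0.8, 0.4, -0.2]
width: 0.001
gripper_force: 0.0
```

```bash
python3 st.py; python3 -c "
from station import *
import cv2
p=vision.capture('scene')['pixels'];cv2.imwrite('pics/s1.png',cv2.resize(p[60:320,160:480],None,fx=2,fy=2))
print(spot_point('lid_edge','scene'))"
```

```text
t 3.7 case tcp mm [112.5 -33.9 203.5] F case [-0.9  0.2 -0.2] w 0.001 rot [-0.001 -0.002 -0.   ]
[{'at': [0.5975, -0.034, 0.2341], 'score': 0.78}]
```

View pics/s1.png

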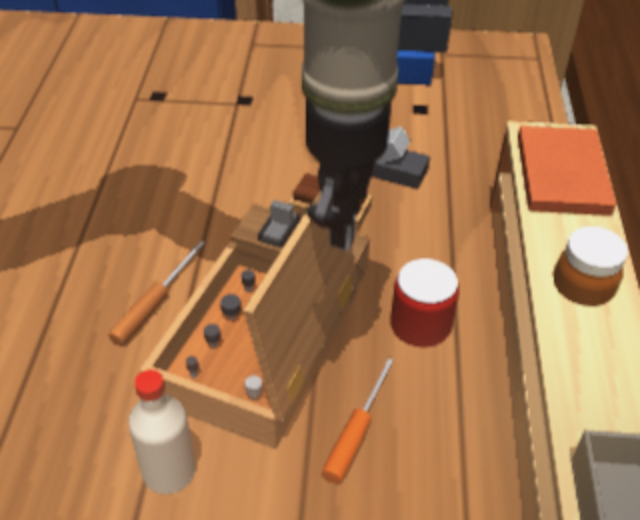

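The crop shows the shut fingertips at (340,235), behind the lid's outer face and clear of it. Next I push along the lid's arc.

Call:
jog_arm:
  targets:
    - {"grip": 0.001, "x": 0.031, "y": 0, "z": 0, "ax": 0, "ay": 0, "az": 0}
    - {"grip": 0.001, "x": 0.046, "y": 0, "z": 0.001, "ax": 0, "ay": 0, "az": 0}
    - {"grip": 0.001, "x": 0.06, "y": 0, "z": 0.005, "ax": 0, "ay": 0, "az": 0}
    - {"grip": 0.001, "x": 0.073, "y": 0, "z": 0.01, "ax": 0, "ay": 0, "az": 0}
    - {"grip": 0.001, "x": 0.086, "y": 0, "z": 0.016, "ax": 0, "ay": 0, "az": 0}

```text
t: 4.42
eef_pos: [0.563, -0.0157, 0.1958]
ee_rot: [0.167, 0.986, 0.001, 0.005]
ft_force: [-21.3, 1.0, 73.8]
width: 0.0009
gripper_force: 38.3
```

```bash
python3 st.py; python3 -c "
from station import *
from h import *
Rc,o,b=fit()
for c in('scene','top'):
  vision.capture(c)
  for l in('lid_edge','lid_hinge','bolt_fin'):
    print(c,l,[(Rc.inv().apply(np.array(x['at'])-o).round(4),round(x['score'],2)) for x in spot_point(l,c)[:1]])"
```

```text
t 4.42 case tcp mm [ 30.3 -33.5 195.8] F case [-20.4  -6.1  73.8] w 0.0009 rot [ 0.004  0.008 -0.002]
scene lid_edge [(array([ 0.0404, -0.0374,  0.23  ]), 0.78)]
scene lid_hinge [(array([ 0.0876, -0.0367,  0.0581]), 0.77)]
scene bolt_fin []
top lid_edge []
top lid_hinge []
top bolt_fin [(array([-0.029 ,  0.1219,  0.1084]), 0.46)]
```

```bash
python3 -c "
from station import *
import cv2
p=vision.capture('scene')['pixels'];cv2.imwrite('pics/s2.png',cv2.resize(p[100:280,220:400],None,fx=3.3,fy=3.3,interpolation=2))
s=monitor.sense();print(s['ft_force'],s['wrist_torque'],s['t'])"
```

```text
[-21.43305496   1.73653028  59.84267478] [ 0.28522208  4.11925879 -0.02806694] 4.875
```

View pics/s2.png

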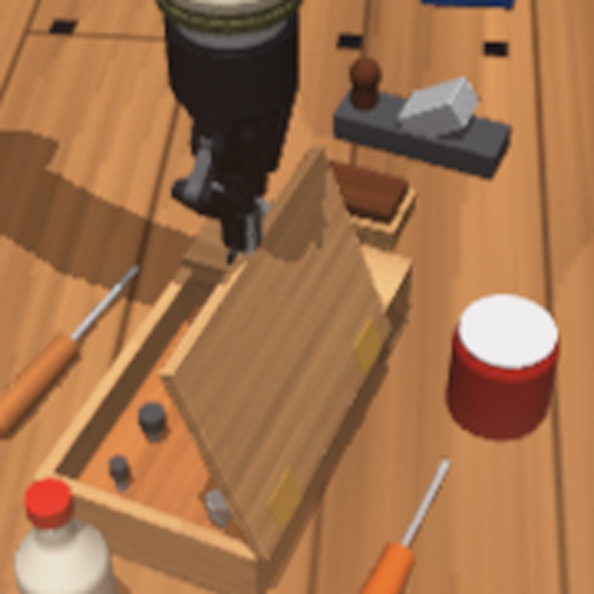

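The fingertip has gone through to the lid's near side, and the crop shows the tip at (240,255) cut off by the free edge. The force is upward, so I raise the tool gently and check the force on the way.

Call:
jog_arm:
  targets:
    - {"grip": 0.001, "x": 0, "y": 0, "z": -0.006, "ax": 0, "ay": 0, "az": 0}
    - {"grip": 0.001, "x": 0.002, "y": 0, "z": -0.012, "ax": 0, "ay": 0, "az": 0}
    - {"grip": 0.001, "x": 0.004, "y": 0, "z": -0.017, "ax": 0, "ay": 0, "az": 0}
    - {"grip": 0.001, "x": 0.006, "y": 0, "z": -0.022, "ax": 0, "ay": 0, "az": 0}
    - {"grip": 0.001, "x": 0.006, "y": 0, "z": -0.022, "ax": 0, "ay": 0, "az": 0}

```text
t: 5.5
eef_pos: [0.5543, -0.0128, 0.2115]
ee_rot: [0.167, 0.986, 0.0, 0.0]
ft_force: [-1.1, -0.0, 0.5]
width: 0.0008
gripper_force: 0.0
```

```bash
python3 st.py; cat > lk.py <<'E'
from h import *
Rc,o,b=fit()
for c in('scene','top'):
  vision.capture(c)
  for l in('lid_edge','lid_hinge','bolt_fin','case'):
    print(c,l,[((1e3*Rc.inv().apply(np.array(x['at'])-o)).round(1),round(x['score'],2)) for x in spot_point(l,c)[:1]])
E
python3 lk.py
```

```text
t 5.5 case tcp mm [ 21.2 -33.6 211.5] F case [-1.  -0.4  0.5] w 0.0008 rot [ 0.  0. -0.]
scene lid_edge []
scene lid_hinge [(array([ 88. , -33.8,  59. ]), 0.63)]
scene bolt_fin [(array([-28.7, 124.1, 111.5]), 0.46)]
scene case [(array([ 0.9, -0.3,  2.1]), 0.92)]
top lid_edge []
top lid_hinge []
top bolt_fin [(array([  -4.3, -226.7,    0.6]), 0.65)]
top case [(array([ 0.2, -5. , -0.8]), 0.64)]
```

Call:
jog_arm:
  targets:
    - {"grip": 0.001, "x": 0, "y": 0, "z": -0.04, "ax": 0, "ay": 0, "az": 0}
    - {"grip": 0.001, "x": 0, "y": 0, "z": -0.08, "ax": 0, "ay": 0, "az": 0}
    - {"grip": 0.001, "x": -0.045, "y": 0, "z": -0.085, "ax": 0, "ay": 0, "az": 0}
    - {"grip": 0.001, "x": -0.09, "y": 0, "z": -0.085, "ax": 0, "ay": 0, "az": 0}
    - {"grip": 0.001, "x": -0.12, "y": 0, "z": -0.085, "ax": 0, "ay": 0, "az": 0}

```text
t: 6.62
eef_pos: [0.6693, -0.0529, 0.2964]
ee_rot: [0.167, 0.986, -0.0, 0.0]
ft_force: [-0.3, 0.1, 0.1]
width: 0.0012
gripper_force: 0.0
```

```bash
python3 st.py; python3 lk.py;python3 -c "
from station import *
import cv2
p=vision.capture('scene')['pixels'];cv2.imwrite('pics/s3.png',cv2.resize(p[100:280,220:400],None,fx=3.3,fy=3.3,interpolation=2))"
```

```text
t 6.62 case tcp mm [142.9 -33.9 296.4] F case [-0.3  0.   0.1] w 0.0012 rot [-0.     0.001 -0.001]
scene lid_edge [(array([ 36.5, -37.2, 225. ]), 0.61)]
scene lid_hinge [(array([ 86.4, -33.3,  59. ]), 0.8)]
scene bolt_fin [(array([-29.1, 118.6, 107.6]), 0.56)]
scene case [(array([ 4.1, -3.6, -1.7]), 0.57)]
top lid_edge [(array([ 36.2, -37. , 223.7]), 0.58)]
top lid_hinge []
top bolt_fin [(array([-31.1, 121.9, 106.6]), 0.59)]
top case [(array([-0.1, -7.4,  2.4]), 0.63)]
```

View pics/s3.png

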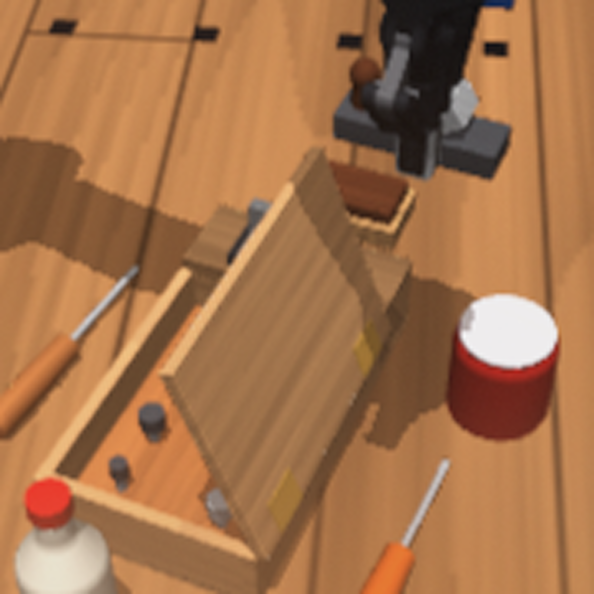

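The lid is intact at about 1.22 rad and the case has not shifted. The finger edge pressed too fast and too steeply. I'll tilt the tool so the finger side lies parallel to the lid, then push along tool x, slowly.

Call:
jog_arm:
  targets:
    - {"grip": 0.001, "x": 0, "y": 0, "z": 0.03, "ax": 0, "ay": -0.175, "az": 0}
    - {"grip": 0.001, "x": 0.033, "y": 0, "z": 0.06, "ax": 0, "ay": -0.35, "az": 0}
    - {"grip": 0.001, "x": 0.033, "y": 0, "z": 0.091, "ax": 0, "ay": -0.35, "az": 0}
    - {"grip": 0.001, "x": 0.055, "y": 0, "z": 0.091, "ax": 0, "ay": -0.35, "az": 0}
    - {"grip": 0.001, "x": 0.067, "y": 0, "z": 0.091, "ax": 0, "ay": -0.35, "az": 0}

```text
t: 7.8
eef_pos: [0.6033, -0.0298, 0.2054]
ee_rot: [0.164, 0.971, -0.029, 0.171]
ft_force: [-0.5, -0.7, 0.0]
width: 0.0013
gripper_force: 0.0
```

Call:
jog_arm:
  targets:
    - {"grip": 0.001, "x": 0.005, "y": 0, "z": 0, "ax": 0, "ay": 0, "az": 0}
    - {"grip": 0.001, "x": 0.01, "y": 0, "z": 0, "ax": 0, "ay": 0, "az": 0}
    - {"grip": 0.001, "x": 0.014, "y": 0, "z": 0, "ax": 0, "ay": 0, "az": 0}
    - {"grip": 0.001, "x": 0.018, "y": 0, "z": 0, "ax": 0, "ay": 0, "az": 0}
    - {"grip": 0.001, "x": 0.022, "y": 0, "z": 0, "ax": 0, "ay": 0, "az": 0}

```text
t: 8.43
eef_pos: [0.5855, -0.0238, 0.1982]
ee_rot: [0.164, 0.971, -0.029, 0.172]
ft_force: [2.1, -1.8, 1.4]
width: 0.001
gripper_force: 1.2
```

```bash
python3 st.py; python3 lk.py
```

```text
t 8.43 case tcp mm [ 54.2 -33.8 198.2] F case [ 2.6 -1.   1.4] w 0.001 rot [ 0.     0.352 -0.001]
scene lid_edge [(array([ 33.2, -40.1, 227.5]), 0.82)]
scene lid_hinge [(array([ 85.4, -36.4,  59.5]), 0.76)]
scene bolt_fin [(array([-153.4,   -5.3,   -1.1]), 0.61)]
scene case [(array([ 0.2,  0.1, -0.9]), 0.72)]
top lid_edge [(array([ 32.1, -39.1, 221.8]), 0.64)]
top lid_hinge [(array([ 84.6, -36.2,  61.9]), 0.74)]
top bolt_fin [(array([-27. , 121.3, 109. ]), 0.61)]
top case []
```

Contact is gentle at about 3 N. Next I roll the tool with the lid about the hinge.

Call:
jog_arm:
  targets:
    - {"grip": 0.001, "x": 0.007, "y": 0, "z": -0.001, "ax": 0, "ay": -0.05, "az": 0}
    - {"grip": 0.001, "x": 0.014, "y": 0, "z": -0.001, "ax": 0, "ay": -0.1, "az": 0}
    - {"grip": 0.001, "x": 0.021, "y": 0, "z": -0.001, "ax": 0, "ay": -0.15, "az": 0}
    - {"grip": 0.001, "x": 0.028, "y": 0, "z": -0.001, "ax": 0, "ay": -0.2, "az": 0}
    - {"grip": 0.001, "x": 0.035, "y": 0, "z": 0, "ax": 0, "ay": -0.25, "az": 0}

```text
t: 9.55
eef_pos: [0.545, -0.0319, 0.1828]
ee_rot: [0.169, 0.96, -0.068, 0.212]
ft_force: [1.4, 0.7, 0.9]
width: 0.0008
gripper_force: 1.0
```

```bash
python3 st.py; python3 lk.py; python3 -c "
from station import *
print(monitor.sense()['joints'])"
```

```text
t 9.55 case tcp mm [ 18.7 -54.8 182.8] F case [1.1 1.1 0.9] w 0.0008 rot [-0.065  0.444 -0.014]
scene lid_edge [(array([ -6.8, -39.7, 208.4]), 0.69)]
scene lid_hinge [(array([ 87.5, -35.1,  59. ]), 0.84)]
scene bolt_fin []
scene case [(array([ 1. , -1. , -0.4]), 0.92)]
top lid_edge [(array([ -5.1, -38.3, 203.2]), 0.62)]
top lid_hinge [(array([ 84.6, -39. ,  62.4]), 0.74)]
top bolt_fin [(array([-28.9, 120.7, 109.3]), 0.68)]
top case [(array([ 1.1, -5.2,  0.3]), 0.97)]
[-0.55740768  0.35458588  0.4318727   2.36624444  0.9277167   0.15533599
  0.14621309]
```

Wrist joint 6 is at its limit, so more tilt isn't possible. I back off a little, reduce the tilt and check how the tool responds.

Call:
jog_arm:
  targets:
    - {"grip": 0.001, "x": -0.006, "y": 0, "z": 0, "ax": 0, "ay": 0.05, "az": 0}
    - {"grip": 0.001, "x": -0.006, "y": 0, "z": 0, "ax": 0, "ay": 0.1, "az": 0}
    - {"grip": 0.001, "x": -0.006, "y": 0, "z": 0, "ax": 0, "ay": 0.15, "az": 0}
    - {"grip": 0.001, "x": -0.006, "y": 0, "z": 0, "ax": 0, "ay": 0.2, "az": 0}
    - {"grip": 0.001, "x": -0.006, "y": 0, "z": 0, "ax": 0, "ay": 0.2, "az": 0}

```text
t: 10.68
eef_pos: [0.5501, -0.0351, 0.1852]
ee_rot: [0.176, 0.976, -0.051, 0.114]
ft_force: [-0.9, -0.4, 0.9]
width: 0.0009
gripper_force: 0.0
```

```bash
python3 st.py; python3 -c "
from station import *
print(monitor.sense()['joints'])"
```

```text
t 10.68 case tcp mm [ 24.5 -56.1 185.2] F case [-0.7 -0.6  0.9] w 0.0009 rot [-0.063  0.243 -0.023]
[-0.07606515  0.35443801 -0.09485654  2.18068537  0.46756358  0.4680875
  0.64691277]
```

```bash
cat > plan.py <<'E'
import sys
from h import *
Rc,o,b=fit()
def plan(angs,tilts,r,y):
    s=monitor.sense(); T=R.from_quat(s['ee_rot'])
    for a,t,yy in zip(angs,tilts,y):
        C=np.array([.085-r*np.cos(a)+.01*np.sin(a),yy,.06+r*np.sin(a)+.01*np.cos(a)])
        P=o+Rc.apply(C+.011*np.array([np.cos(t),0,np.sin(t)]))
        G=Rc*R.from_matrix(np.diag([-1.,1,-1]))*R.from_euler('y',-t)
        print('a',round(a,2),'shift',T.inv().apply(P-s['eef_pos']).round(4),'turn',(T.inv()*G).as_rotvec().round(3))
E
python3 - <<'E'
from plan import *
plan([.97,.91,.85,.79,.73],[.22,.19,.16,.13,.1],.141,[-.054,-.051,-.048,-.045,-.042])
E
```

```text
a 0.97 shift [0.0004 0.0022 0.0006] turn [-0.065  0.023 -0.016]
a 0.91 shift [0.0086 0.0052 0.0034] turn [-0.064  0.053 -0.017]
a 0.85 shift [0.0165 0.0083 0.0066] turn [-0.064  0.083 -0.018]
a 0.79 shift [0.0243 0.0114 0.0103] turn [-0.064  0.113 -0.019]
a 0.73 shift [0.0318 0.0146 0.0145] turn [-0.064  0.143 -0.02 ]
```

Call:
jog_arm:
  targets:
    - {"grip": 0.001, "x": 0, "y": 0.002, "z": 0, "ax": -0.065, "ay": 0.023, "az": -0.016}
    - {"grip": 0.001, "x": 0.0085, "y": 0.005, "z": 0.003, "ax": -0.064, "ay": 0.053, "az": -0.017}
    - {"grip": 0.001, "x": 0.0165, "y": 0.008, "z": 0.0065, "ax": -0.064, "ay": 0.083, "az": -0.018}
    - {"grip": 0.001, "x": 0.024, "y": 0.011, "z": 0.01, "ax": -0.064, "ay": 0.113, "az": -0.019}
    - {"grip": 0.001, "x": 0.032, "y": 0.0145, "z": 0.0145, "ax": -0.064, "ay": 0.143, "az": -0.02}

```text
t: 11.3
eef_pos: [0.5282, -0.0116, 0.1621]
ee_rot: [0.165, 0.985, -0.009, 0.048]
ft_force: [1.0, -1.8, 1.4]
width: 0.001
gripper_force: 1.0
```

```bash
python3 st.py; python3 lk.py|grep lid; python3 - <<'E'
from plan import *
plan([.68,.61,.54,.47,.4],[.08,.06,.04,.02,.0],.141,[-.042,-.042,-.042,-.042,-.042])
E
```

```text
t 11.3 case tcp mm [ -3.9 -41.1 162.1] F case [ 1.6 -1.4  1.4] w 0.001 rot [-0.001  0.098  0.003]
scene lid_edge [(array([166.3, -76. ,   0.3]), 0.72)]
scene lid_hinge [(array([ 83.9, -33.5,  59.9]), 0.98)]
top lid_edge []
top lid_hinge [(array([160.3, -75.3,  -1. ]), 0.57)]
a 0.68 shift [ 0.0043 -0.0002  0.0049] turn [-0.001  0.02   0.002]
a 0.61 shift [ 0.0115 -0.0002  0.0119] turn [-0.001  0.04   0.002]
a 0.54 shift [ 0.0182 -0.0001  0.0194] turn [-0.001  0.06   0.002]
a 0.47 shift [ 0.0244 -0.0001  0.0273] turn [-0.001  0.08   0.002]
a 0.4 shift [ 0.0301 -0.0001  0.0357] turn [-0.001  0.1    0.002]
```

The forces stay small and contact holds, so I carry on.

Call:
jog_arm:
  targets:
    - {"grip": 0.001, "x": 0.0045, "y": 0, "z": 0.005, "ax": 0, "ay": 0.02, "az": 0}
    - {"grip": 0.001, "x": 0.0115, "y": 0, "z": 0.012, "ax": 0, "ay": 0.04, "az": 0}
    - {"grip": 0.001, "x": 0.018, "y": 0, "z": 0.0195, "ax": 0, "ay": 0.06, "az": 0}
    - {"grip": 0.001, "x": 0.0245, "y": 0, "z": 0.0275, "ax": 0, "ay": 0.08, "az": 0}
    - {"grip": 0.001, "x": 0.03, "y": 0, "z": 0.0355, "ax": 0, "ay": 0.1, "az": 0}

```text
t: 12.42
eef_pos: [0.5028, -0.0036, 0.1234]
ee_rot: [0.165, 0.986, -0.0, -0.001]
ft_force: [0.1, -0.9, 1.5]
width: 0.0012
gripper_force: 0.9
```

```bash
python3 st.py; python3 - <<'E'
from plan import *
plan([.34,.28,.22,.16,.1],[0]*5,.141,[-.042]*5)
E
python3 -c "
from station import *
import cv2
p=vision.capture('scene')['pixels'];cv2.imwrite('pics/s4.png',cv2.resize(p[100:280,220:400],None,fx=3.3,fy=3.3,interpolation=2))"
```

```text
t 12.43 case tcp mm [-30.5 -41.9 123.4] F case [ 0.4 -0.8  1.5] w 0.0012 rot [-0.001 -0.003  0.002]
a 0.34 shift [ 0.0031 -0.0001  0.007 ] turn [-0.001 -0.003  0.002]
a 0.28 shift [ 0.0062 -0.      0.0148] turn [-0.001 -0.003  0.002]
a 0.22 shift [ 0.0088 -0.      0.0229] turn [-0.001 -0.003  0.002]
a 0.16 shift [ 0.011  -0.      0.0311] turn [-0.001 -0.003  0.002]
a 0.1 shift [ 0.0127 -0.      0.0394] turn [-0.001 -0.003  0.002]
```

View pics/s4.png

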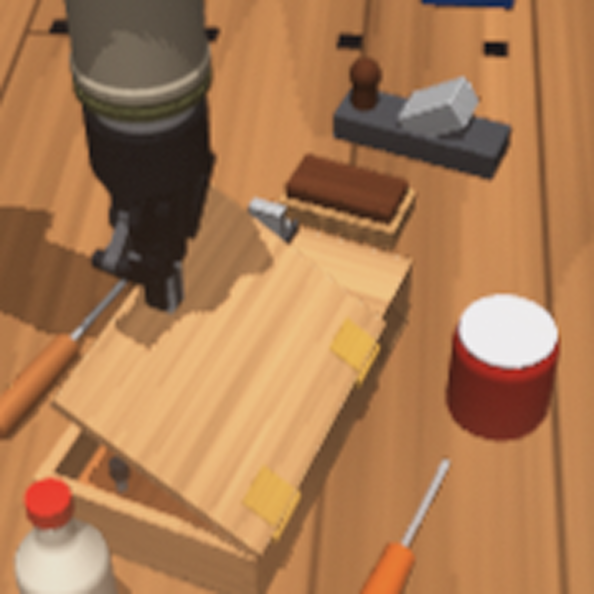

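The crop shows the fingertips at (165,300) on the outer face and the lid about 0.4 rad open. I continue downwards.

Call:
jog_arm:
  targets:
    - {"grip": 0.001, "x": 0.003, "y": 0, "z": 0.007, "ax": 0, "ay": 0, "az": 0}
    - {"grip": 0.001, "x": 0.006, "y": 0, "z": 0.015, "ax": 0, "ay": 0, "az": 0}
    - {"grip": 0.001, "x": 0.009, "y": 0, "z": 0.023, "ax": 0, "ay": 0, "az": 0}
    - {"grip": 0.001, "x": 0.011, "y": 0, "z": 0.031, "ax": 0, "ay": 0, "az": 0}
    - {"grip": 0.001, "x": 0.0125, "y": 0, "z": 0.0395, "ax": 0, "ay": 0, "az": 0}

```text
t: 13.1
eef_pos: [0.4913, 0.0004, 0.0841]
ee_rot: [0.165, 0.986, -0.0, -0.0]
ft_force: [-0.4, 0.4, 2.6]
width: 0.0014
gripper_force: 0.9
```

```bash
python3 st.py
```

```text
t 13.1 case tcp mm [-42.7 -41.9  84.1] F case [-0.5  0.3  2.6] w 0.0014 rot [-0.001 -0.001  0.002]
```

Call:
jog_arm:
  targets:
    - {"grip": 0.001, "x": 0.001, "y": 0, "z": 0.005, "ax": 0, "ay": 0, "az": 0}
    - {"grip": 0.001, "x": 0.002, "y": 0, "z": 0.01, "ax": 0, "ay": 0, "az": 0}
    - {"grip": 0.001, "x": 0.002, "y": 0, "z": 0.013, "ax": 0, "ay": 0, "az": 0}
    - {"grip": 0.001, "x": 0.002, "y": 0, "z": 0.015, "ax": 0, "ay": 0, "az": 0}
    - {"grip": 0.001, "x": 0.002, "y": 0, "z": 0.016, "ax": 0, "ay": 0, "az": 0}

```text
t: 13.72
eef_pos: [0.4897, 0.0009, 0.0687]
ee_rot: [0.165, 0.986, -0.0, -0.0]
ft_force: [-0.7, 0.6, 1.8]
width: 0.0012
gripper_force: 0.8
```

```bash
python3 st.py
```

```text
t 13.72 case tcp mm [-44.4 -41.9  68.7] F case [-0.8  0.4  1.8] w 0.0012 rot [-0.001 -0.001  0.002]
```

Call:
jog_arm:
  targets:
    - {"grip": 0.001, "x": 0, "y": 0, "z": 0.001, "ax": 0, "ay": 0, "az": 0}
    - {"grip": 0.001, "x": 0, "y": 0, "z": 0.002, "ax": 0, "ay": 0, "az": 0}
    - {"grip": 0.001, "x": 0, "y": 0, "z": 0.003, "ax": 0, "ay": 0, "az": 0}
    - {"grip": 0.001, "x": 0, "y": 0, "z": 0.003, "ax": 0, "ay": 0, "az": 0}
    - {"grip": 0.001, "x": 0, "y": 0, "z": 0.003, "ax": 0, "ay": 0, "az": 0}

```text
t: 14.35
eef_pos: [0.4898, 0.0009, 0.0657]
ee_rot: [0.165, 0.986, -0.0, -0.0]
ft_force: [0.3, -0.5, -0.9]
width: 0.0006
gripper_force: 0.0
```

```bash
python3 st.py
```

```text
t 14.35 case tcp mm [-44.3 -41.9  65.7] F case [ 0.4 -0.4 -0.9] w 0.0006 rot [-0.001 -0.     0.002]
```

```bash
python3 lk.py; python3 -c "
from station import *
import cv2
p=vision.capture('scene')['pixels'];cv2.imwrite('pics/s5.png',cv2.resize(p[100:280,220:400],None,fx=3.3,fy=3.3,interpolation=2))"
```

```text
scene lid_edge [(array([-77.2, -38.4, 101.3]), 0.65)]
scene lid_hinge [(array([ 89.2, -33.7,  60.2]), 0.59)]
scene bolt_fin [(array([-25.9, 120.1, 107.4]), 0.66)]
scene case [(array([ 2.6, -1.4, -0.7]), 0.56)]
top lid_edge [(array([-83.1, -39. ,  95.5]), 0.65)]
top lid_hinge [(array([ 83.4, -35.8,  63.5]), 0.66)]
top bolt_fin [(array([-31. , 121.7, 106.6]), 0.54)]
top case [(array([-2.2, -4.6, -0.1]), 0.6)]
```

View pics/s5.png

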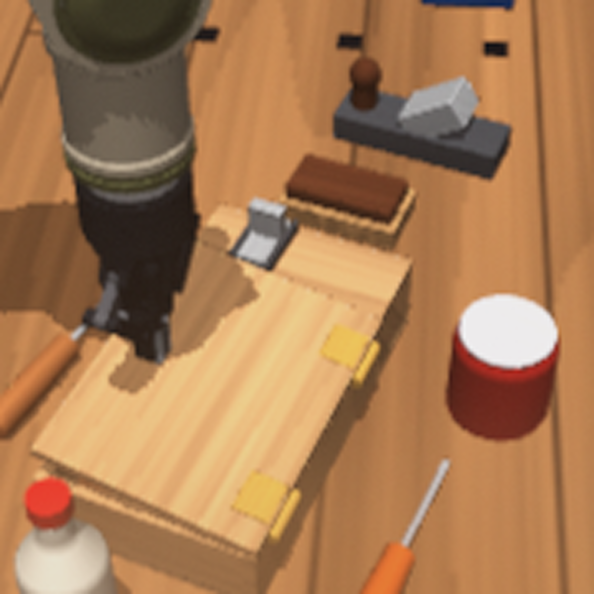

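The crop shows the lid's free edge still about 28 mm up, at (35,450), so the lid is at about 0.16 rad. The fingertip at (150,355) has sunk into the panel and no longer presses on it. I lift out and measure the lid.

Call:
jog_arm:
  targets:
    - {"grip": 0.001, "x": 0, "y": 0, "z": -0.01, "ax": 0, "ay": 0, "az": 0}
    - {"grip": 0.001, "x": 0, "y": 0, "z": -0.02, "ax": 0, "ay": 0, "az": 0}
    - {"grip": 0.001, "x": 0, "y": 0, "z": -0.03, "ax": 0, "ay": 0, "az": 0}
    - {"grip": 0.001, "x": 0, "y": 0, "z": -0.045, "ax": 0, "ay": 0, "az": 0}
    - {"grip": 0.001, "x": 0, "y": 0, "z": -0.065, "ax": 0, "ay": 0, "az": 0}

```text
t: 15.52
eef_pos: [0.4896, 0.001, 0.1318]
ee_rot: [0.165, 0.986, -0.0, -0.001]
ft_force: [-0.4, -0.4, 0.8]
width: 0.0011
gripper_force: 0.0
```

```bash
python3 st.py; python3 lk.py; python3 -c "
from station import *
import cv2
p=vision.capture('scene')['pixels'];cv2.imwrite('pics/s6.png',cv2.resize(p[100:280,220:400],None,fx=3.3,fy=3.3,interpolation=2))"
```

```text
t 15.53 case tcp mm [-44.6 -41.9 131.8] F case [-0.2 -0.5  0.8] w 0.0011 rot [-0.001 -0.001  0.002]
scene lid_edge [(array([  42.2, -351.3,    1. ]), 0.73)]
scene lid_hinge [(array([ 88.7, -34.6,  59.1]), 0.87)]
scene bolt_fin [(array([-30. , 123.3, 107.2]), 0.53)]
scene case [(array([ 1.8, -0.8,  2.6]), 0.68)]
top lid_edge [(array([-79. , -38.4,  95.2]), 0.95)]
top lid_hinge [(array([ 83.6, -40. ,  62.3]), 0.83)]
top bolt_fin [(array([-28.7, 123.1, 107.5]), 0.65)]
top case [(array([ 1.6, -5.3,  1.2]), 0.66)]
```

View pics/s6.png

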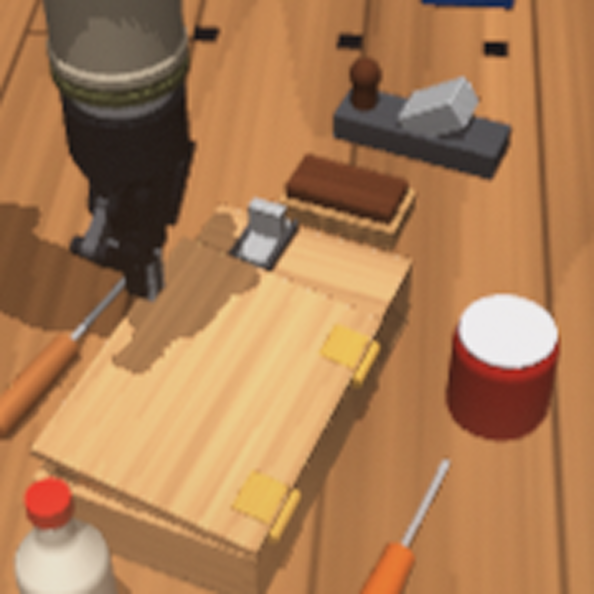

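```bash
python3 - <<'E'
from h import *
Rc,o,b=fit()
p=vision.capture('scene');E=p['extrinsics']
def pr(c):
    w=o+Rc.apply(np.array(c)/1e3);q=E[:3,:3]@w+E[:3,3]
    u=p['cx']+p['fx']*q[0]/-q[2];v=p['cy']+p['fy']*(-q[1])/-q[2]
    return (np.array([u-220,v-100])*3.3).round(0)
print('tip132',pr([-44.6,-42,131.8]),'tip66',pr([-44.3,-42,65.7]))
for a in(0,.1,.15,.2):
    c,s=np.cos(a),np.sin(a)
    print(a,'near R corner',pr([85-170*c+10*s,-149.5,60+170*s+10*c]),'near L',pr([85-170*c+10*s,79.5,60+170*s+10*c]),'pt r130',pr([85-130*c+10*s,-42,60+130*s+10*c]))
print('case near R rim',pr([-85,-150,60]),'fin',pr([-30,122,107.5]))
E
```

```text
tip132 [146. 316.] tip66 [154. 379.]
0 near R corner [ 28. 464.] near L [181. 254.] pt r130 [153. 375.]
0.1 near R corner [ 26. 449.] near L [182. 240.] pt r130 [153. 363.]
0.15 near R corner [ 26. 442.] near L [183. 232.] pt r130 [154. 358.]
0.2 near R corner [ 27. 436.] near L [185. 225.] pt r130 [156. 353.]
case near R rim [ 29. 473.] fin [265. 205.]
```

Call:
jog_arm:
  targets:
    - {"grip": 0.001, "x": 0, "y": 0, "z": 0.02, "ax": 0, "ay": 0, "az": 0}
    - {"grip": 0.001, "x": 0, "y": 0, "z": 0.03, "ax": 0, "ay": 0, "az": 0}
    - {"grip": 0.001, "x": 0, "y": 0, "z": 0.036, "ax": 0, "ay": 0, "az": 0}
    - {"grip": 0.001, "x": 0, "y": 0, "z": 0.04, "ax": 0, "ay": 0, "az": 0}
    - {"grip": 0.001, "x": 0, "y": 0, "z": 0.042, "ax": 0, "ay": 0, "az": 0}

```text
t: 16.75
eef_pos: [0.4898, 0.001, 0.0886]
ee_rot: [0.165, 0.986, -0.0, -0.0]
ft_force: [-0.5, 0.1, 0.9]
width: 0.0011
gripper_force: 0.0
```

Call:
jog_arm:
  targets:
    - {"grip": 0.001, "x": 0, "y": 0, "z": 0.002, "ax": 0, "ay": 0, "az": 0}
    - {"grip": 0.001, "x": 0, "y": 0, "z": 0.004, "ax": 0, "ay": 0, "az": 0}
    - {"grip": 0.001, "x": 0, "y": 0, "z": 0.006, "ax": 0, "ay": 0, "az": 0}
    - {"grip": 0.001, "x": 0, "y": 0, "z": 0.008, "ax": 0, "ay": 0, "az": 0}
    - {"grip": 0.001, "x": 0, "y": 0, "z": 0.01, "ax": 0, "ay": 0, "az": 0}

```text
t: 17.38
eef_pos: [0.4897, 0.001, 0.0785]
ee_rot: [0.165, 0.986, -0.0, -0.0]
ft_force: [0.5, 0.1, 0.5]
width: 0.0008
gripper_force: 0.0
```

Call:
jog_arm:
  targets:
    - {"grip": 0.001, "x": 0, "y": 0, "z": 0.002, "ax": 0, "ay": 0, "az": 0}
    - {"grip": 0.001, "x": 0, "y": 0, "z": 0.004, "ax": 0, "ay": 0, "az": 0}
    - {"grip": 0.001, "x": 0, "y": 0, "z": 0.006, "ax": 0, "ay": 0, "az": 0}
    - {"grip": 0.001, "x": 0, "y": 0, "z": 0.008, "ax": 0, "ay": 0, "az": 0}
    - {"grip": 0.001, "x": 0, "y": 0, "z": 0.01, "ax": 0, "ay": 0, "az": 0}

```text
t: 18.0
eef_pos: [0.4896, 0.001, 0.0685]
ee_rot: [0.165, 0.986, -0.0, -0.0]
ft_force: [0.5, -0.6, 0.6]
width: 0.0009
gripper_force: 0.0
```

```bash
python3 st.py; python3 lk.py | grep edge; python3 st.py
```

```text
t 18.0 case tcp mm [-44.5 -41.9  68.5] F case [ 0.6 -0.4  0.6] w 0.0009 rot [-0.001 -0.001  0.002]
scene lid_edge [(array([-78.4, -40.1, 102.6]), 0.77)]
top lid_edge [(array([-77.1, -39.5,  99.6]), 0.93)]
t 18.5 case tcp mm [-44.4 -41.9  68.7] F case [-1.   0.2 -0.4] w 0.0011 rot [-0.001 -0.001  0.002]
```

Call:
jog_arm:
  targets:
    - {"grip": 0.001, "x": 0, "y": 0, "z": 0.002, "ax": 0, "ay": 0, "az": 0}
    - {"grip": 0.001, "x": 0, "y": 0, "z": 0.003, "ax": 0, "ay": 0, "az": 0}
    - {"grip": 0.001, "x": 0, "y": 0, "z": 0.004, "ax": 0, "ay": 0, "az": 0}
    - {"grip": 0.001, "x": 0, "y": 0, "z": 0.005, "ax": 0, "ay": 0, "az": 0}
    - {"grip": 0.001, "x": 0, "y": 0, "z": 0.006, "ax": 0, "ay": 0, "az": 0}

```text
t: 19.12
eef_pos: [0.4895, 0.0009, 0.0626]
ee_rot: [0.165, 0.986, -0.0, -0.001]
ft_force: [-1.0, 0.6, 0.3]
width: 0.0008
gripper_force: 0.8
```

```bash
python3 st.py
```

```text
t 19.12 case tcp mm [-44.6 -42.   62.6] F case [-1.1  0.2  0.3] w 0.0008 rot [-0.001 -0.001  0.002]
```

Pad contact has come back below the depth reached before, so the lid is following and the real tip sits higher than the TCP. I press on until the force rises.

Call:
jog_arm:
  targets:
    - {"grip": 0.001, "x": 0, "y": 0, "z": 0.002, "ax": 0, "ay": 0, "az": 0}
    - {"grip": 0.001, "x": 0, "y": 0, "z": 0.004, "ax": 0, "ay": 0, "az": 0}
    - {"grip": 0.001, "x": 0, "y": 0, "z": 0.006, "ax": 0, "ay": 0, "az": 0}
    - {"grip": 0.001, "x": 0, "y": 0, "z": 0.007, "ax": 0, "ay": 0, "az": 0}
    - {"grip": 0.001, "x": 0, "y": 0, "z": 0.008, "ax": 0, "ay": 0, "az": 0}

```text
t: 19.75
eef_pos: [0.4896, 0.001, 0.0546]
ee_rot: [0.165, 0.986, -0.0, -0.0]
ft_force: [-1.6, 0.3, 2.6]
width: 0.0009
gripper_force: 0.8
```

```bash
python3 st.py; python3 lk.py
```

```text
t 19.75 case tcp mm [-44.5 -41.9  54.6] F case [-1.6 -0.3  2.6] w 0.0009 rot [-0.001 -0.001  0.002]
scene lid_edge [(array([-82.3, -41. ,  87.3]), 0.86)]
scene lid_hinge [(array([ 87.6, -36. ,  61.3]), 0.82)]
scene bolt_fin [(array([-27. , 120.2, 104.3]), 0.48)]
scene case [(array([ 0.5, -2.1,  0. ]), 0.93)]
top lid_edge [(array([-84.1, -38.7,  82.4]), 0.88)]
top lid_hinge [(array([ 81.7, -36.8,  59.9]), 0.72)]
top bolt_fin [(array([-84.6, -40.8,  82.6]), 0.51)]
top case [(array([-0.3, -5.9,  2.3]), 0.69)]
```

The lid edge has dropped to about 85 mm, so I keep going.

Call:
jog_arm:
  targets:
    - {"grip": 0.001, "x": 0, "y": 0, "z": 0.002, "ax": 0, "ay": 0, "az": 0}
    - {"grip": 0.001, "x": 0, "y": 0, "z": 0.004, "ax": 0, "ay": 0, "az": 0}
    - {"grip": 0.001, "x": 0, "y": 0, "z": 0.006, "ax": 0, "ay": 0, "az": 0}
    - {"grip": 0.001, "x": 0, "y": 0, "z": 0.008, "ax": 0, "ay": 0, "az": 0}
    - {"grip": 0.001, "x": 0, "y": 0, "z": 0.009, "ax": 0, "ay": 0, "az": 0}

```text
t: 20.88
eef_pos: [0.4895, 0.0009, 0.0455]
ee_rot: [0.165, 0.986, -0.0, -0.001]
ft_force: [-1.6, 0.5, 1.9]
width: 0.0011
gripper_force: 0.8
```

```bash
python3 st.py; python3 lk.py|grep edge
```

```text
t 20.88 case tcp mm [-44.6 -42.   45.5] F case [-1.7 -0.1  1.9] w 0.0011 rot [-0.001 -0.001  0.002]
scene lid_edge [(array([-81.7, -38.6,  75.9]), 0.59)]
top lid_edge [(array([-84.9, -37.6,  75.1]), 0.77)]
```

Call:
jog_arm:
  targets:
    - {"grip": 0.001, "x": 0, "y": 0, "z": 0.0015, "ax": 0, "ay": 0, "az": 0}
    - {"grip": 0.001, "x": 0, "y": 0, "z": 0.003, "ax": 0, "ay": 0, "az": 0}
    - {"grip": 0.001, "x": 0, "y": 0, "z": 0.004, "ax": 0, "ay": 0, "az": 0}
    - {"grip": 0.001, "x": 0, "y": 0, "z": 0.005, "ax": 0, "ay": 0, "az": 0}
    - {"grip": 0.001, "x": 0, "y": 0, "z": 0.006, "ax": 0, "ay": 0, "az": 0}

```text
t: 22.0
eef_pos: [0.4898, 0.0009, 0.0435]
ee_rot: [0.165, 0.986, -0.001, 0.001]
ft_force: [-14.6, 0.4, 83.0]
width: 0.0008
gripper_force: 41.5
```

```bash
python3 st.py; python3 lk.py|grep edge
```

```text
t 22.0 case tcp mm [-44.3 -41.9  43.5] F case [-13.9  -4.4  83. ] w 0.0008 rot [-0.001  0.003  0.002]
scene lid_edge [(array([-83.6, -40.5,  74.4]), 0.65)]
top lid_edge [(array([-84.4, -39.1,  71.1]), 0.96)]
```

The force rose to 83 N with the edge at about 71 mm, so the lid is shut. The real fingertip sits about 26 mm above the reported TCP, which explains the first slip over the edge. I lift off and move over to the left of the fin.

Call:
jog_arm:
  targets:
    - {"grip": 0.001, "x": 0, "y": 0, "z": -0.005, "ax": 0, "ay": 0, "az": 0}
    - {"grip": 0.001, "x": 0, "y": 0, "z": -0.03, "ax": 0, "ay": 0, "az": 0}
    - {"grip": 0.001, "x": 0, "y": 0, "z": -0.08, "ax": 0, "ay": 0, "az": 0}
    - {"grip": 0.001, "x": -0.007, "y": 0.05, "z": -0.09, "ax": 0, "ay": 0, "az": 0}
    - {"grip": 0.001, "x": -0.0145, "y": 0.1, "z": -0.09, "ax": 0, "ay": 0, "az": 0}

```text
t: 23.12
eef_pos: [0.5375, 0.091, 0.1311]
ee_rot: [0.167, 0.986, 0.0, 0.001]
ft_force: [0.5, -0.3, 0.3]
width: 0.0008
gripper_force: 0.0
```

Call:
jog_arm:
  targets:
    - {"grip": 0.001, "x": 0, "y": 0.05, "z": 0, "ax": 0, "ay": 0, "az": 0}
    - {"grip": 0.001, "x": 0, "y": 0.1, "z": 0, "ax": 0, "ay": 0, "az": 0}
    - {"grip": 0.001, "x": 0, "y": 0.12, "z": 0, "ax": 0, "ay": 0, "az": 0}
    - {"grip": 0.001, "x": 0, "y": 0.12, "z": 0.02, "ax": 0, "ay": 0, "az": 0}
    - {"grip": 0.001, "x": 0, "y": 0.12, "z": 0.03, "ax": 0, "ay": 0, "az": 0}

```text
t: 23.75
eef_pos: [0.5744, 0.2033, 0.0984]
ee_rot: [0.165, 0.986, -0.001, -0.001]
ft_force: [-1.0, -0.3, -0.6]
width: 0.0015
gripper_force: 0.0
```

```bash
python3 st.py; python3 lk.py; python3 -c "
from station import *
import cv2
p=vision.capture('scene')['pixels'];cv2.imwrite('pics/s7.png',cv2.resize(p[100:280,220:400],None,fx=3.3,fy=3.3,interpolation=2))"
```

```text
t 23.75 case tcp mm [-30.8 177.1  98.4] F case [-0.9 -0.6 -0.6] w 0.0015 rot [-0.002 -0.002  0.002]
scene lid_edge [(array([-81.2, -39. ,  75.3]), 0.78)]
scene lid_hinge [(array([ 88.9, -36.1,  55.7]), 0.67)]
scene bolt_fin [(array([-28.5, 122. , 106.9]), 0.65)]
scene case [(array([ 1.1, -1.4, -2.4]), 0.85)]
top lid_edge [(array([-84.1, -38.2,  70.5]), 0.63)]
top lid_hinge [(array([ 84.5, -34.7,  59.3]), 0.72)]
top bolt_fin []
top case [(array([ 2.2, -5.4,  2.9]), 0.93)]
```

View pics/s7.png

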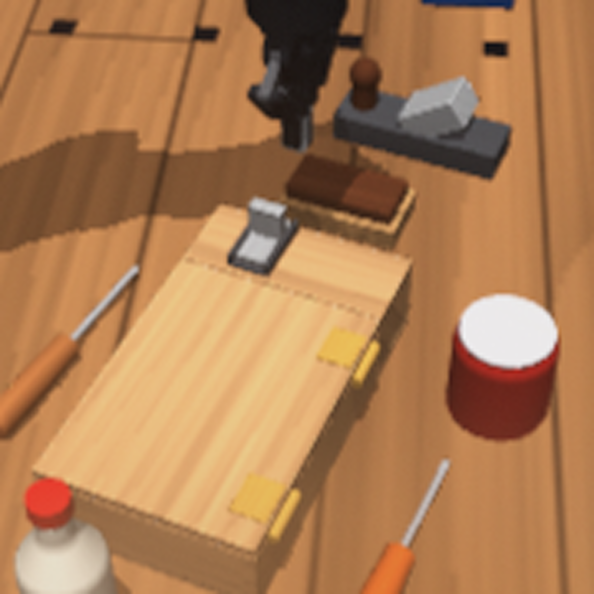

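The lid is shut flush: its near corner is at (33,470) and the seam is level. The tip hangs at (297,150), left of the fin at (268,205). I lower it and move towards the fin.

Call:
jog_arm:
  targets:
    - {"grip": 0.001, "x": 0, "y": 0, "z": 0.02, "ax": 0, "ay": 0, "az": 0}
    - {"grip": 0.001, "x": 0, "y": 0, "z": 0.034, "ax": 0, "ay": 0, "az": 0}
    - {"grip": 0.001, "x": 0, "y": -0.012, "z": 0.034, "ax": 0, "ay": 0, "az": 0}
    - {"grip": 0.001, "x": 0, "y": -0.022, "z": 0.034, "ax": 0, "ay": 0, "az": 0}
    - {"grip": 0.001, "x": 0, "y": -0.03, "z": 0.034, "ax": 0, "ay": 0, "az": 0}

```text
t: 24.92
eef_pos: [0.5653, 0.1747, 0.0661]
ee_rot: [0.166, 0.986, -0.0, -0.0]
ft_force: [-0.2, 0.3, -0.7]
width: 0.0012
gripper_force: 0.0
```

Call:
jog_arm:
  targets:
    - {"grip": 0.001, "x": 0, "y": -0.004, "z": 0, "ax": 0, "ay": 0, "az": 0}
    - {"grip": 0.001, "x": 0, "y": -0.008, "z": 0, "ax": 0, "ay": 0, "az": 0}
    - {"grip": 0.001, "x": 0, "y": -0.012, "z": 0, "ax": 0, "ay": 0, "az": 0}
    - {"grip": 0.001, "x": 0, "y": -0.016, "z": 0, "ax": 0, "ay": 0, "az": 0}
    - {"grip": 0.001, "x": 0, "y": -0.02, "z": 0, "ax": 0, "ay": 0, "az": 0}

```text
t: 25.55
eef_pos: [0.559, 0.157, 0.0657]
ee_rot: [0.165, 0.986, -0.0, -0.0]
ft_force: [1.3, 0.9, 1.7]
width: 0.001
gripper_force: 1.1
```

```bash
python3 st.py; python3 lk.py|grep -E "fin|case"
```

```text
t 25.55 case tcp mm [-30.1 128.3  65.7] F case [0.9 1.2 1.7] w 0.001 rot [-0.    -0.     0.002]
scene bolt_fin [(array([-27.6, 105.4, 109.6]), 0.64)]
scene case [(array([ 0.7, -2.5, -2.6]), 0.94)]
top bolt_fin []
top case [(array([-0. , -5. ,  4.3]), 0.89)]
```

The bolt is moving, with the fin at about y = 105 mm, and the case hasn't shifted. I push about 19 mm more.

Call:
jog_arm:
  targets:
    - {"grip": 0.001, "x": 0, "y": -0.004, "z": 0, "ax": 0, "ay": 0, "az": 0}
    - {"grip": 0.001, "x": 0, "y": -0.008, "z": 0, "ax": 0, "ay": 0, "az": 0}
    - {"grip": 0.001, "x": 0, "y": -0.012, "z": 0, "ax": 0, "ay": 0, "az": 0}
    - {"grip": 0.001, "x": 0, "y": -0.015, "z": 0, "ax": 0, "ay": 0, "az": 0}
    - {"grip": 0.001, "x": 0, "y": -0.017, "z": 0, "ax": 0, "ay": 0, "az": 0}

```text
t: 26.68
eef_pos: [0.5532, 0.1406, 0.0656]
ee_rot: [0.165, 0.986, -0.0, -0.0]
ft_force: [0.2, 1.3, -0.9]
width: 0.0008
gripper_force: 1.0
```

```bash
python3 st.py; python3 lk.py|grep -E "fin|case"
```

```text
t 26.68 case tcp mm [-30.3 110.9  65.6] F case [-0.3  1.3 -0.9] w 0.0008 rot [-0.001 -0.001  0.002]
scene bolt_fin [(array([-27.1,  89.2, 105.2]), 0.72)]
scene case [(array([-0.1, -0.6, -0.6]), 0.58)]
top bolt_fin []
top case [(array([ 0.8, -4.5,  3.4]), 0.87)]
```

Next I push in 1 mm steps towards the end stop.

Call:
jog_arm:
  targets:
    - {"grip": 0.001, "x": 0, "y": -0.001, "z": 0, "ax": 0, "ay": 0, "az": 0}
    - {"grip": 0.001, "x": 0, "y": -0.002, "z": 0, "ax": 0, "ay": 0, "az": 0}
    - {"grip": 0.001, "x": 0, "y": -0.003, "z": 0, "ax": 0, "ay": 0, "az": 0}
    - {"grip": 0.001, "x": 0, "y": -0.0035, "z": 0, "ax": 0, "ay": 0, "az": 0}
    - {"grip": 0.001, "x": 0, "y": -0.004, "z": 0, "ax": 0, "ay": 0, "az": 0}

```text
t: 27.8
eef_pos: [0.552, 0.1371, 0.0656]
ee_rot: [0.165, 0.986, -0.0, -0.0]
ft_force: [0.3, 1.4, -0.5]
width: 0.0011
gripper_force: 1.0
```

```bash
python3 st.py; python3 lk.py|grep -E "fin|case"
```

```text
t 27.8 case tcp mm [-30.2 107.2  65.6] F case [-0.1  1.4 -0.5] w 0.0011 rot [-0.001 -0.001  0.002]
scene bolt_fin [(array([-29.6,  88.5, 110. ]), 0.48)]
scene case [(array([ 2.5, -3. , -1.1]), 0.89)]
top bolt_fin []
top case [(array([ 0.4, -3.9,  1.7]), 0.92)]
```

Call:
jog_arm:
  targets:
    - {"grip": 0.001, "x": 0, "y": -0.001, "z": 0, "ax": 0, "ay": 0, "az": 0}
    - {"grip": 0.001, "x": 0, "y": -0.002, "z": 0, "ax": 0, "ay": 0, "az": 0}
    - {"grip": 0.001, "x": 0, "y": -0.003, "z": 0, "ax": 0, "ay": 0, "az": 0}
    - {"grip": 0.001, "x": 0, "y": -0.003, "z": 0, "ax": 0, "ay": 0, "az": 0}
    - {"grip": 0.001, "x": 0, "y": -0.003, "z": 0, "ax": 0, "ay": 0, "az": 0}

```text
t: 28.92
eef_pos: [0.5509, 0.134, 0.0656]
ee_rot: [0.165, 0.986, -0.0, -0.0]
ft_force: [0.7, 0.7, 0.2]
width: 0.0008
gripper_force: 0.6
```

```bash
python3 st.py; python3 lk.py|grep -E "fin|case"
```

```text
t 28.93 case tcp mm [-30.2 103.9  65.6] F case [0.5 0.9 0.2] w 0.0008 rot [-0.001 -0.001  0.002]
scene bolt_fin [(array([-28.2,  82.7, 107.9]), 0.76)]
scene case []
top bolt_fin []
top case [(array([ 2. , -3.8,  0.2]), 0.98)]
```

Call:
jog_arm:
  targets:
    - {"grip": 0.001, "x": 0, "y": -0.001, "z": 0, "ax": 0, "ay": 0, "az": 0}
    - {"grip": 0.001, "x": 0, "y": -0.002, "z": 0, "ax": 0, "ay": 0, "az": 0}
    - {"grip": 0.001, "x": 0, "y": -0.002, "z": 0, "ax": 0, "ay": 0, "az": 0}
    - {"grip": 0.001, "x": 0, "y": -0.002, "z": 0, "ax": 0, "ay": 0, "az": 0}
    - {"grip": 0.001, "x": 0, "y": -0.002, "z": 0, "ax": 0, "ay": 0, "az": 0}

```text
t: 30.05
eef_pos: [0.5504, 0.1327, 0.0656]
ee_rot: [0.165, 0.986, -0.0, -0.0]
ft_force: [1.7, 4.4, -1.1]
width: 0.0008
gripper_force: 2.0
```

```bash
python3 st.py; python3 lk.py|grep -E "fin|case"
```

```text
t 30.05 case tcp mm [-30.3 102.5  65.6] F case [ 0.2  4.7 -1.1] w 0.0008 rot [-0.    -0.001  0.002]
scene bolt_fin [(array([-28.7,  82.2, 111.1]), 0.74)]
scene case [(array([ 0.4, -1.9, -0.2]), 0.68)]
top bolt_fin [(array([  8.3, 366.7,  -3.8]), 0.36)]
top case [(array([ 0.1, -5.4,  2.3]), 0.74)]
```

The force has climbed to 4.7 N and the TCP is held back, so the bolt is at its end stop. I back off and lift away.

Call:
jog_arm:
  targets:
    - {"grip": 0.001, "x": 0, "y": 0.01, "z": 0, "ax": 0, "ay": 0, "az": 0}
    - {"grip": 0.001, "x": 0, "y": 0.03, "z": 0, "ax": 0, "ay": 0, "az": 0}
    - {"grip": 0.001, "x": 0, "y": 0.05, "z": -0.03, "ax": 0, "ay": 0, "az": 0}
    - {"grip": 0.001, "x": 0, "y": 0.06, "z": -0.09, "ax": 0, "ay": 0, "az": 0}
    - {"grip": 0.001, "x": 0, "y": 0.07, "z": -0.15, "ax": 0, "ay": 0, "az": 0}

```text
t: 31.18
eef_pos: [0.573, 0.2, 0.2169]
ee_rot: [0.165, 0.986, -0.001, -0.001]
ft_force: [1.3, 0.5, -0.3]
width: 0.001
gripper_force: 0.0
```

```bash
python3 st.py; python3 lk.py; python3 -c "
from station import *
import cv2
p=vision.capture('scene')['pixels'];cv2.imwrite('pics/s8.png',cv2.resize(p[60:320,160:480],None,fx=2.3,fy=2.3,interpolation=2))"
```

```text
t 31.18 case tcp mm [-31.1 173.5 216.9] F case [ 1.1  0.9 -0.3] w 0.001 rot [-0.001 -0.002  0.003]
scene lid_edge [(array([-83.8, -40.5,  75.8]), 0.81)]
scene lid_hinge [(array([ 86.8, -32.9,  57.4]), 0.89)]
scene bolt_fin [(array([-29.6,  84.4, 111.4]), 0.47)]
scene case [(array([ 3.5, -0.7, -1.3]), 0.77)]
top lid_edge []
top lid_hinge [(array([ 83.8, -38.7,  63. ]), 0.62)]
top bolt_fin [(array([ 1.4, -6. ,  1.4]), 0.18)]
top case [(array([ 2.2, -5.5,  0.1]), 0.65)]
```

View pics/s8.png

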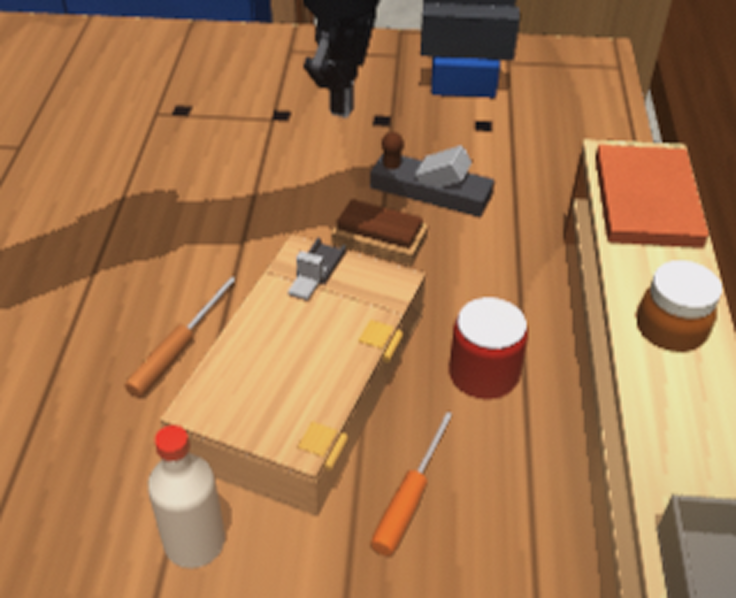

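The picture shows the lid shut and the bolt lying across it at (303,288). The bystanders are where they were and the gripper is clear at (340,110).

```bash
python3 -c "
from station import *
print(order.close_job())"
```

```text
the job is handed in; nothing more can be done
None
```

The lid is fully shut and the bolt is home over it; the case and everything around it look undisturbed, and the job is handed in (no verdict returned).

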